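# Set loaf tins to drain, mouths down and lugs one way

### The job

Put the two washed loaf tins in the draining tray, one in each lane: each lying flat on the tray floor with its mouth down, straight along the middle of its lane, with its lug pointing to the tray's open end and the tin itself not sticking out. One tin is standing on end and has to be laid over. Set both down gently without dropping them or letting them topple, and leave the pepper mill, bowl and spatula alone.

Things in the scene. Friction and masses are not known exactly. Their poses are not given: they have to be found in the camera images.
- tin_a_mid (a point): Steel loaf tin, 120 x 60 mm, 50 mm deep, walls 3 mm, 0.2 to 0.37 kg, one side open (the mouth); a flat lug on the mouth rim at one end only. Starts standing on its plain end, lug end up, mouth facing roughly to the robot's right. Point: centre of its outer box without the lug. Axes: x along the length to the lug end, y across, z from mouth to closed bottom (z up = mouth down). 
- tin_a_lug (a point): Centre of that tin's lug (34 mm wide, 5 mm thick, sticking out 23 mm from the end), 71 mm from the tin's centre along its x and 22.5 mm towards the mouth; same axes.
- tin_a: The same tin, given at the centre of its mouth plane, 25 mm from the centre towards the mouth; same axes.
- tin_b_mid (a point): Steel loaf tin, 120 x 60 mm, 50 mm deep, walls 3 mm, 0.2 to 0.37 kg, one side open (the mouth); a flat lug on the mouth rim at one end only. Starts lying mouth down, lug roughly away from the robot. Point: centre of its outer box without the lug. Axes: x along the length to the lug end, y across, z from mouth to closed bottom (z up = mouth down). 
- tin_b_lug (a point): Centre of that tin's lug (34 mm wide, 5 mm thick, sticking out 23 mm from the end), 71 mm from the tin's centre along its x and 22.5 mm towards the mouth; same axes.
- tin_b: The same tin, given at the centre of its mouth plane, 25 mm below the centre; same axes.
- tray: Fixed aluminium tray, floor 170 mm (own x) by 246 mm (y), its top 6 mm above the origin, which is the centre of the underside. Walls 4 mm thick, 24 mm high on three sides; open at own +x (roughly to the robot's right). A rib along x in the middle, 6 mm wide, top 14 mm above the worktop, parts two lanes 120 mm wide. z up.
- lane_left (a point): Middle of one lane's floor, on the floor's top (own y = +63 mm in the tray); same axes as the tray, x towards the open end.
- lane_right (a point): Middle of the other lane's floor, on the floor's top (own y = -63 mm in the tray); same axes as the tray.
- mill: Standing dark wood pepper mill, 58 mm across, 170 mm tall, origin at the centre of its foot: leave alone.
- bowl: White bowl, 116 mm across, 55 mm high, origin at the centre of its foot: leave alone.
- spatula: Wooden spatula, 280 mm long, lying on the worktop between the robot and the work, roughly along the robot's y, origin under its middle: leave alone.
Things that resemble listed ones, but are neither listed nor needed, are in the scene too. Leave any orange or purple look-alike of the tin_a alone.

How it is judged (in metres and radians):
At the end, for the whole second after the job is handed in: Both tins lie at rest on the tray floor, one in each lane: mouth down (tilt under 0.06 rad, centre 26 to 36 mm above the tray's underside), length within 0.25 rad of the lane's direction, lug towards the open end, centre within 32 mm of the lane's middle both along and across the lane (x of tin_a_mid in the frame of tray between -0.032 and 0.032 m and x of each of tin_a_lug, tin_b_lug in the frame of tray above 0.035 m and angle between the x axis of each of tin_a_mid, tin_b_mid and the x axis of tray, either way round below 0.25 rad and angle between each of tin_a_mid, tin_b_mid's own z axis and vertical below 0.06 rad and z of each of tin_a_lug, tin_b_lug in the frame of tray below 0.013 m and z of tin_a_mid in the frame of tray between 0.026 and 0.036 m and linear speed of each of tin_a, tin_b below 0.02 m/s and x of tin_b_mid in the frame of tray between -0.032 and 0.032 m and z of tin_b_mid in the frame of tray between 0.026 and 0.036 m and ((y of tin_a_mid in the frame of tray between 0.031 and 0.095 m and y of tin_b_mid in the frame of tray between -0.095 and -0.031 m) or (y of tin_a_mid in the frame of tray between -0.095 and -0.031 m and y of tin_b_mid in the frame of tray between 0.031 and 0.095 m))); the robot touches nothing.
It fails at once if the standing tin is dropped or let fall over (moves faster than 0.6 m/s while the gripper fingers do not touch it) (contact force between the fingers and tin_a below 0.05 N and linear speed of tin_a above 0.6 m/s).
It fails at once if the other tin is dropped or let fall over (moves faster than 0.6 m/s while the gripper fingers do not touch it) (contact force between the fingers and tin_b below 0.05 N and linear speed of tin_b above 0.6 m/s).
It fails at once if the pepper mill is pushed more than 30 mm or knocked over (distance of mill from where it was at the start of the episode above 0.03 m or angle between mill's own z axis and vertical above 0.5 rad).
It fails at once if the bowl is pushed more than 30 mm (distance of bowl from where it was at the start of the episode above 0.03 m).
It fails at once if the spatula is pushed more than 30 mm (distance of spatula from where it was at the start of the episode above 0.03 m).
It also fails if it takes over 64 s, if anything falls off the work surface, if the arm or the gripper's body presses on something with over 40 N, if the wrist force passes 120 N, or if a joint passes its speed limit or range.

### The arm

A 7-joint arm with a two-finger parallel gripper is mounted at the origin on the work surface. World frame = base frame: x ahead of the robot, y to its left, z up, the work surface at z = 0. Lengths are in mm, angles in rad, forces in N, time in s.
With the tool pointing down it reaches from about 350 to 900 mm from the base axis. Payload 19.9 kg.
Tool frame: the origin (TCP) lies at the very end of the fingers, on their centre line; the grasp point (between the pads) lies 19 mm behind it; z points along the fingers, x is the direction in which the jaws open and shut, and the axes are right-handed (so a half turn about z gives the same grasp; the last joint's range is limited). The gripper opens to 94 mm and grips with 3 to 60 N. Pads are 16 mm wide; open, the fingers measure 119 mm over their backs; the gripper's body (75 mm by 177 mm) begins 78 mm behind the grasp point.
Start: joints at [-1.335, 0.417, -0.01, 1.614, 0.005, 1.111, -0.053], TCP at [171.391, 601.019, 205.425] pointing down, gripper open.
Joint ranges: [-2.81, 2.81], [-0.39, 2.02], [-1.27, 1.25], [0.06, 2.57], [-1.19, 4.33], [0.19, 2], [-2.82, 2.82]. Speed limits (rad/s): [1.89, 1.89, 2.39, 2.39, 3.01, 3.01, 3.01].

### API

Orientations are given as a unit quaternion [x, y, z, w].
In Python, from station import get_obs, camera, close_job gives the robot as it stands.
- The arm moves only by the shell command python3 -m inch 'ROWS'. ROWS is JSON, a list that holds one entry, the list of rows, each a list of 7 numbers: the shift along the world's x, y, z in m, then the turn, a rotation vector about the world's x, y, z in degrees, then the finger opening in m, from 0 to 0.094. In form: [[[tx, ty, tz, wx, wy, wz, grip], ...]]. A call has 1 to 20 rows; each row shifts and turns the commanded pose from where the row before left it; what a row does not reach is not made up. A row lasts 1/8 s, in which the tool goes at most 62.5 mm and 10.7 degrees, less where a joint would pass 70% of its speed; a pose out of reach is approached as far as the arm can. A call is refused whole if a number of a shift passes 0.0625 or a number of a turn 10.7, either way. A call with a gripper value outside its range is refused whole. The fingers move at their own pace and stop on an object; the grip force is fixed at half the most. Time passes only in rows, so rows that do not move let the fingers close. It gives the time, the measured TCP pose, the force and the opening at its end, in the units of the state.
- get_obs(): the state, without advancing time (a new reading comes with each control period).
- camera(name): name is "side" or "top" or "wrist"; returns a dict with "img" (420x560x3 uint8, red, green, blue), "intrinsics" (3x3 intrinsics, pixels), "rvec" (rotation vector, rad) and "tvec" (3), from world to camera coordinates, as OpenCV has them. Camera axes: x right, y down, z forward; pixel columns grow to the right and rows downward; lengths in mm; the calibration is good to about 2 mm. A picture is of the moment at which its call begins. There is no depth.
- close_job(): hands the job in, once; it reports no verdict.
The state is a dict: "time": time; "q": joint angles; "qvel": joint speeds; "tau": joint torques, N m; "eef_pos": TCP position; "tool_rot": TCP orientation; "contact_force": force on the tool from outside, world axes, zero at the start; "wrist_torque": the same for the moment, N m; "opening": finger opening in mm.
Only numpy, scipy, OpenCV 4.12 (cv2) and the standard library are available. Lean on these libraries where they do the work, as an engineer would, in place of code of your own. Each camera call takes 0.05 s, during which the arm holds its last target.

## Working session

There is one attempt and no reset: what is moved stays moved. The work goes in short steps, Python scripts to look and compute and a shell command to move; the robot and the scene stay as the last step left them, time stands still between calls to the robot, and variables do not carry over. Pictures are saved under pics/ and viewed, and the job is handed in when it is done.

```bash
ls; mkdir -p pics
python3 - <<'E'
from station import get_obs,camera
import cv2
o=get_obs();print(o)
for n in("side","top","wrist"):
    c=camera(n);cv2.imwrite(f"pics/{n}0.png",c["img"][:,:,::-1]);print(n,c["intrinsics"].tolist(),c["rvec"],c["tvec"])
E
```

```text
pics
{'time': 0.0, 'q': array([-1.3344638 ,  0.41797138, -0.01030472,  1.61412853,  0.00470887,
        1.11071677, -0.05300503]), 'qvel': array([ 0.00117986,  0.00154872,  0.00096653, -0.00021623, -0.00228218,
        0.00061417,  0.0001908 ]), 'tau': array([ 1.87344076e-04, -8.51234293e+01,  6.39138110e-01, -4.25992620e+01,
       -4.87899932e-02,  1.84410514e-02,  6.69282826e-05]), 'eef_pos': array([171.3342785 , 600.68170977, 204.84608923]), 'tool_rot': array([ 7.98205261e-01,  6.02385259e-01, -4.48148591e-04,  3.99308383e-04]), 'contact_force': array([ 0.95165593, -0.31369944,  1.17896839]), 'wrist_torque': array([ 0.01225478, -0.05036559, -0.05679365]), 'opening': 93.89652012420949}
side [[381.31753226328556, 0.0, 273.53743257973025], [0.0, 381.31753226328556, 208.53023091342533], [0.0, 0.0, 1.0]] [ 2.24578519 -0.97512587  0.35563996] [-419.21483115  356.00609454  767.36848967]
top [[530.5540476249842, 0.0, 277.1204017363794], [0.0, 530.5540476249842, 203.35311014203785], [0.0, 0.0, 1.0]] [ 2.11775343 -2.10919957  0.19572637] [ -34.90469315  587.32531765 1280.02065776]
wrist [[363.2783896808722, 0.0, 282.42926662038576], [0.0, 363.2783896808722, 214.93217751758831], [0.0, 0.0, 1.0]] [-2.32182636 -1.75058955 -0.24358301] [-623.9760868   -30.66128967  392.17541441]
```

View pics/side0.png

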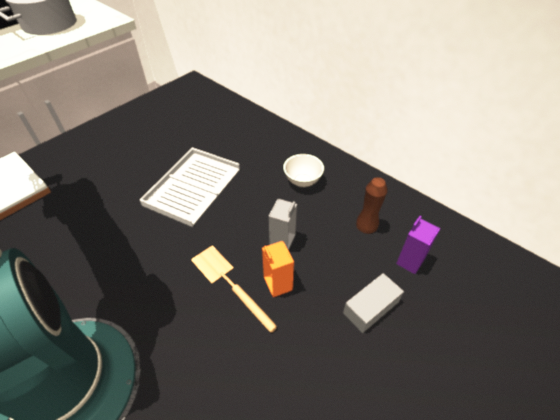

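View pics/top0.png

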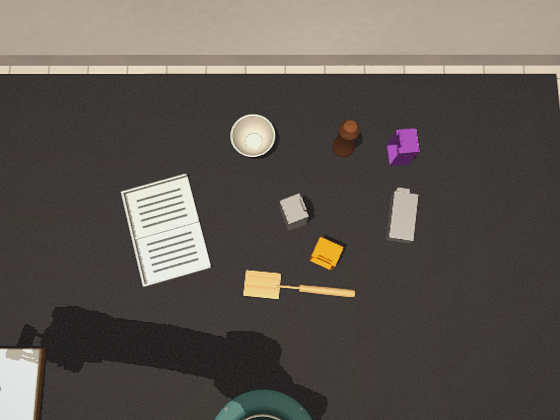

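View pics/wrist0.png

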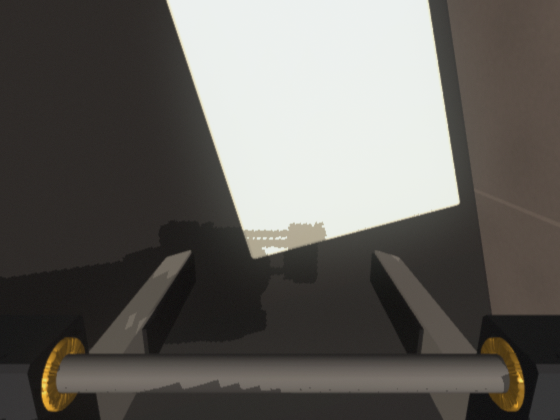

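Candidates for tin_a: the grey standing tin at top (294,210) / side (285,225), the orange one at top (327,252), and the purple one at top (404,147). The orange and purple ones are look-alikes, so the grey one is tin_a. tin_b is the grey tin lying at top (403,215), lug up-image. The tray is at top (166,230), open to the right. I'll confirm with enlarged crops.

Run:
```python
import cv2,numpy as np
t=cv2.imread("pics/top0.png");s=cv2.imread("pics/side0.png")
a=cv2.resize(t[170:270,250:430],None,fx=4.4,fy=4.4,interpolation=cv2.INTER_CUBIC)
cv2.imwrite("pics/c1.png",a)
cv2.imwrite("pics/c2.png",cv2.resize(s[180:340,240:420],None,fx=3.7,fy=3.7,interpolation=cv2.INTER_CUBIC))
cv2.imwrite("pics/c3.png",cv2.resize(t[165:295,110:220],None,fx=4.6,fy=4.6,interpolation=cv2.INTER_CUBIC))
```

```text
(no output)
```

View pics/c1.png

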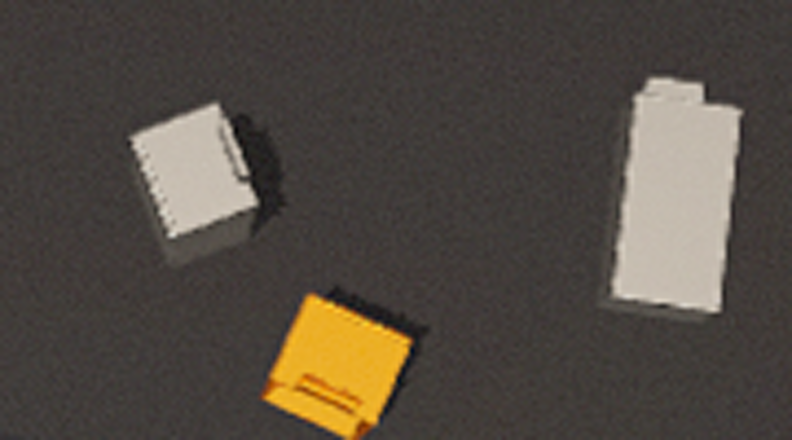

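View pics/c2.png

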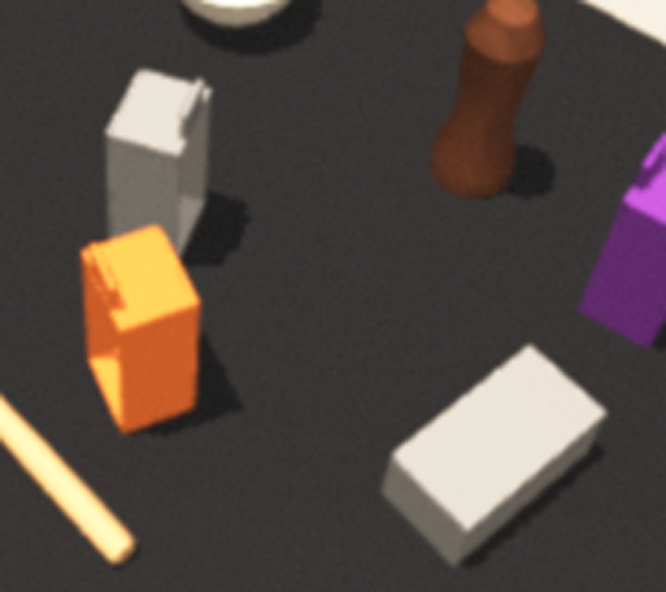

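View pics/c3.png

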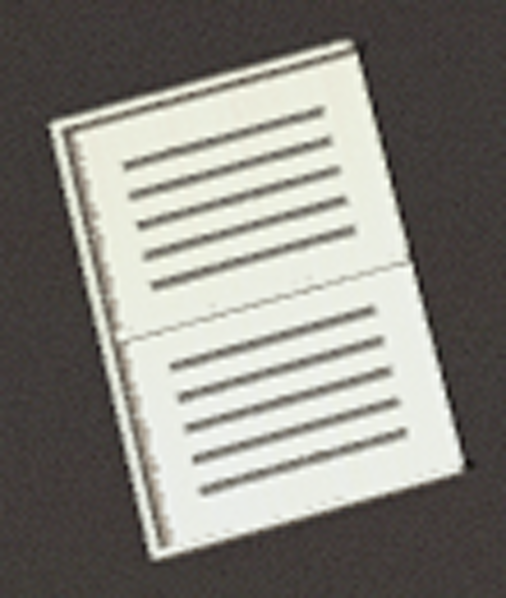

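```bash
cat > h.py <<'E'
import numpy as np,cv2
from station import get_obs,camera
from scipy.spatial.transform import Rotation as R
def ray(c,px,z):
    K=c["intrinsics"];M=R.from_rotvec(np.ravel(c["rvec"])).as_matrix();t=np.ravel(c["tvec"])
    o=-M.T@t; out=[]
    for p in np.atleast_2d(px):
        d=M.T@np.linalg.inv(K)@[p[0],p[1],1]; out.append(o+d*(z-o[2])/d[2])
    return np.array(out)
def proj(c,P):
    return cv2.projectPoints(np.atleast_2d(P).astype(float),np.ravel(c["rvec"]),np.ravel(c["tvec"]),c["intrinsics"],None)[0][:,0]
def crop(p,f,off): return (np.array(p,float)+.5)/f-.5+np.array(off)
E
python3 - <<'E'
from h import *
t=camera("top");s=camera("side")
def rep(n,c,p,f,off,z):
    P=ray(c,crop(p,f,off),z)
    print(n,P[:,:2].round(1).tolist(),"ctr",P.mean(0).round(1));
    for i in range(4):
        d=P[(i+1)%4]-P[i];print("  ",np.hypot(*d[:2]).round(1),np.degrees(np.arctan2(d[1],d[0])).round(1))
rep("a top",t,[(130,137),(218,102),(258,205),(170,237)],4.4,(250,170),120)
rep("a side",s,[(107,130),(145,68),(212,88),(182,155)],3.7,(240,180),120)
rep("b top",t,[(635,94),(742,107),(720,313),(612,297)],4.4,(250,170),50)
rep("b side",s,[(393,457),(531,345),(606,412),(468,528)],3.7,(240,180),50)
rep("tray",t,[(50,122),(350,40),(465,470),(155,560)],4.6,(110,165),24)
print(ray(t,[(253,136),(345,147),(299,289),(327,252),(404,147)],0).round())
E
```

```text
a top [[581.5, -38.1], [601.2, -86.2], [544.0, -107.8], [526.3, -60.0]] ctr [563.2 -73.  120. ]
   52.0 -67.7
   61.1 -159.4
   50.9 110.4
   59.4 21.6
a side [[531.8, -60.5], [588.2, -41.5], [604.9, -86.0], [548.9, -109.6]] ctr [568.5 -74.4 120. ]
   59.5 18.7
   47.5 -69.5
   60.7 -157.2
   52.0 109.2
b top [[621.9, -329.1], [614.4, -390.4], [494.9, -372.4], [503.8, -311.6]] ctr [ 558.7 -350.9   50. ]
   61.7 -97.0
   120.8 171.4
   61.4 81.7
   119.4 -8.4
b side [[505.9, -315.3], [626.0, -332.7], [616.5, -390.9], [499.0, -372.3]] ctr [ 561.8 -352.8   50. ]
   121.3 -8.2
   59.0 -99.3
   119.0 171.0
   57.4 83.1
tray [[625.4, 376.2], [673.6, 207.8], [430.1, 135.0], [380.4, 303.3]] ctr [527.4 255.6  24. ]
   175.2 -74.0
   254.2 -163.4
   175.4 106.5
   255.6 16.6
[[ 784.   34.    0.]
 [ 754. -213.    0.]
 [ 376.  -89.    0.]
 [ 471. -161.    0.]
 [ 754. -371.    0.]]
```

tin_a is the grey standing tin (lug towards the mouth side, right). tin_b and the tray are fitted too, and the two cameras agree to about 4 mm. The plan for tin_a is to grip its side walls with the tool tilted 45°, swing it 90° about the jaw axis, and place it in the far lane. tin_b then goes tool-down into the near lane.

```bash
cat >> h.py <<'E'
def to(p,Rm,n):
    o=get_obs();d=(np.array(p)-o["eef_pos"])/1000
    w=(R.from_matrix(Rm)*R.from_quat(o["tool_rot"]).inv()).as_rotvec(degrees=True)
    print("tot shift",d.round(4),"turn",w.round(2),"| per row",(d/n).round(5),(w/n).round(3))
def tool(jawdeg,tilt):
    # jaw axis yaw; tilt deg about jaw axis from straight down
    a=np.radians(jawdeg);x=np.array([np.cos(a),np.sin(a),0]);z=np.array([0,0,-1.]);y=np.cross(z,x)
    return (R.from_rotvec(np.radians(tilt)*x)*R.from_matrix(np.c_[x,y,z])).as_matrix()
E
python3 - <<'E'
from h import *
T=tool(20.7,-45);print(T.round(3))
tcp=np.array([566,-74,60])+19*T[:,2]
print(tcp); to(tcp-120*T[:,2],T,16)
t=camera("top");print(ray(t,[[327,249.5]],120))
E
```

```text
[[ 0.935  0.25   0.25 ]
 [ 0.353 -0.661 -0.661]
 [ 0.     0.707 -0.707]]
[570.74894472 -86.56771753  46.56497116]
tot shift [ 0.3694 -0.6081 -0.0737] turn [-31.52 -34.32 -50.52] | per row [ 0.02309 -0.038   -0.00461] [-1.97  -2.145 -3.157]
[[ 464.49188227 -151.4397863   120.        ]]
```

```bash
python3 -m inch '[[[0.0231,-0.038,0,-1.97,-2.145,-3.157,0.09],[0.0231,-0.038,0,-1.97,-2.145,-3.157,0.09],[0.0231,-0.038,0,-1.97,-2.145,-3.157,0.09],[0.0231,-0.038,0,-1.97,-2.145,-3.157,0.09],[0.0231,-0.038,0,-1.97,-2.145,-3.157,0.09],[0.0231,-0.038,0,-1.97,-2.145,-3.157,0.09],[0.0231,-0.038,0,-1.97,-2.145,-3.157,0.09],[0.0231,-0.038,0,-1.97,-2.145,-3.157,0.09],[0.0231,-0.038,0,-1.97,-2.145,-3.157,0.09],[0.0231,-0.038,0,-1.97,-2.145,-3.157,0.09],[0.0231,-0.038,0,-1.97,-2.145,-3.157,0.09],[0.0231,-0.038,0,-1.97,-2.145,-3.157,0.09],[0.0231,-0.038,-0.01,-1.97,-2.145,-3.157,0.09],[0.0231,-0.038,-0.02,-1.97,-2.145,-3.157,0.09],[0.0231,-0.038,-0.02,-1.97,-2.145,-3.157,0.09],[0.0231,-0.038,-0.02,-1.97,-2.145,-3.157,0.09],[0,0,0,0,0,0,0.09]]]'
python3 - <<'E'
from h import *
o=get_obs();print(o["q"].round(2),o["eef_pos"],o["contact_force"],o["time"])
T=tool(20.7,-45);tcp=np.array([566,-74,60])+19*T[:,2]
to(tcp-120*T[:,2],T,1);to(tcp,T,10)
for n in("side","top","wrist"): cv2.imwrite(f"pics/{n}1.png",camera(n)["img"][:,:,::-1])
E
```

```text
time: 2.42
eef_pos: [540.9, -9.7, 134.3]
tool_rot: [0.908, 0.165, 0.067, 0.378]
contact_force: [0.1, 0.7, 0.6]
opening: 90.3
[-0.95  0.51  0.56  2.05  0.72  0.86 -0.61] [540.85308902  -9.74559737 134.31085952] [0.10066543 0.69177443 0.62727458] 2.425
tot shift [-0.0001  0.0026 -0.0029] turn [ 0.21 -0.05  0.19] | per row [-0.0001   0.00255 -0.00289] [ 0.207 -0.05   0.19 ]
tot shift [ 0.0299 -0.0768 -0.0877] turn [ 0.21 -0.05  0.19] | per row [ 0.00299 -0.00768 -0.00877] [ 0.021 -0.005  0.019]
```

View pics/side1.png

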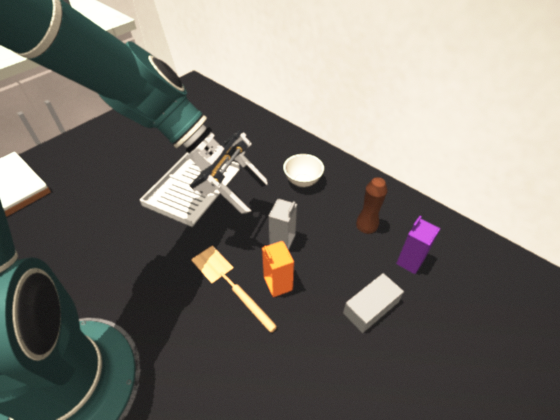

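View pics/wrist1.png

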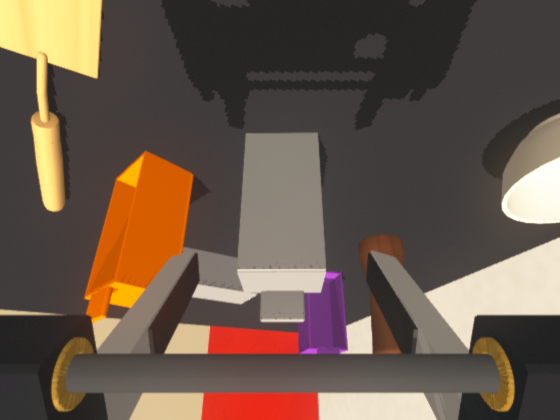

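The wrist view shows the grey tin centred between the fingers (columns 240–325, image centre 282) and well aligned, with the orange tin clear at left. I'm advancing along the tool.

```bash
python3 -m inch '[[[0.003,-0.0077,-0.0088,0,0,0,0.09],[0.003,-0.0077,-0.0088,0,0,0,0.09],[0.003,-0.0077,-0.0088,0,0,0,0.09],[0.003,-0.0077,-0.0088,0,0,0,0.09],[0.003,-0.0077,-0.0088,0,0,0,0.09],[0.003,-0.0077,-0.0088,0,0,0,0.09],[0.003,-0.0077,-0.0088,0,0,0,0.09],[0.003,-0.0077,-0.0088,0,0,0,0.09],[0.003,-0.0077,-0.0088,0,0,0,0.09],[0.003,-0.0077,-0.0088,0,0,0,0.09],[0,0,0,0,0,0,0.09]]]'
python3 - <<'E'
from h import *
o=get_obs();print(o["q"].round(2),o["eef_pos"],o["contact_force"],o["time"])
T=tool(20.7,-45);tcp=np.array([566,-74,60])+19*T[:,2]
to(tcp,T,1)
for n in("side","wrist"): cv2.imwrite(f"pics/{n}2.png",camera(n)["img"][:,:,::-1])
E
```

```text
time: 3.95
eef_pos: [570.8, -84.8, 46.9]
tool_rot: [0.909, 0.166, 0.068, 0.377]
contact_force: [-0.2, 0.4, -0.1]
opening: 89.7
[-0.81  0.71  0.6   2.07  0.8   0.59 -0.68] [570.75941179 -84.82609429  46.92226569] [-0.24836476  0.38546622 -0.09214503] 3.95
tot shift [-0.     -0.0017 -0.0004] turn [ 0.05 -0.02  0.02] | per row [-1.00e-05 -1.74e-03 -3.60e-04] [ 0.051 -0.023  0.02 ]
```

View pics/side2.png

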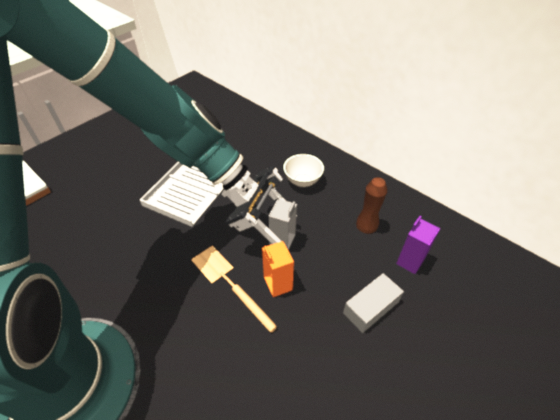

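View pics/wrist2.png

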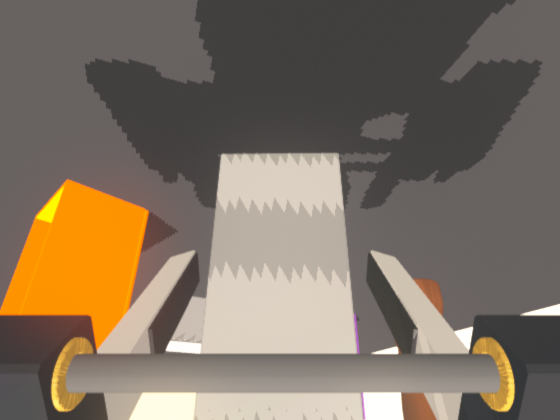

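The fingers straddle the tin evenly, with clearance on both sides and the orange tin clear. I'm closing now.

```bash
python3 -m inch '[[[0,0,0,0,0,0,0.07],[0,0,0,0,0,0,0.062],[0,0,0,0,0,0,0.055],[0,0,0,0,0,0,0.05],[0,0,0,0,0,0,0.05],[0,0,0,0,0,0,0.05],[0,0,0,0,0,0,0.05],[0,0,0,0,0,0,0.05]]]'
```

```text
time: 5.05
eef_pos: [570.9, -84.0, 47.5]
tool_rot: [0.909, 0.166, 0.069, 0.376]
contact_force: [-4.1, 2.1, 5.6]
opening: 59.8
```

```bash
python3 -m inch '[[[0,0,0.005,0,0,0,0.05],[0,0,0.01,0,0,0,0.05],[0,0,0.015,0,0,0,0.05],[0,0,0.02,0,0,0,0.05],[0,0,0.02,0,0,0,0.05],[0,0,0.02,0,0,0,0.05],[0,0,0.02,0,0,0,0.05],[0,0,0.02,0,0,0,0.05],[0,0,0,0,0,0,0.05]]]'
python3 - <<'E'
from h import *
o=get_obs();print(o["q"].round(2),o["contact_force"],o["wrist_torque"],o["time"])
T0=R.from_quat([0.909,0.166,0.069,0.376]).as_matrix()
d=T0.T@(np.array([566,-74,60])-[570.9,-84,47.5]);print("d",d)
T=tool(16.3,45);print(T.round(3))
c=np.array([588.4,271.8,31+100])
print(c-T@d); to(c-T@d,T,18)
cv2.imwrite("pics/side3.png",camera("side")["img"][:,:,::-1])
E
```

```text
time: 6.18
eef_pos: [571.4, -83.9, 178.9]
tool_rot: [0.909, 0.165, 0.07, 0.376]
contact_force: [-0.1, -0.7, -3.0]
opening: 60.4
[-0.83  0.43  0.61  2.03  0.76  0.83 -0.47] [-0.14439898 -0.7402157  -2.9959495 ] [ 1.01518246e+00  3.65098398e-01 -2.86010786e-05] 6.175
d [ -1.03880801   0.98536562 -16.67962627]
[[ 0.96   0.198 -0.198]
 [ 0.281 -0.679  0.679]
 [ 0.    -0.707 -0.707]]
[585.89123558 284.08052085 119.90248187]
tot shift [ 0.0145  0.368  -0.059 ] turn [85.26 28.69 -3.32] | per row [ 0.0008   0.02045 -0.00328] [ 4.737  1.594 -0.184]
```

View pics/side3.png

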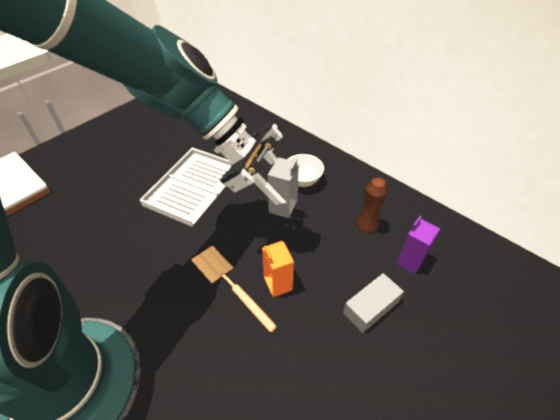

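```bash
python3 -m inch '[[[0.0008,0.0204,0.002,4.737,1.594,-0.184,0.05],[0.0008,0.0204,0.002,4.737,1.594,-0.184,0.05],[0.0008,0.0204,0.002,4.737,1.594,-0.184,0.05],[0.0008,0.0204,0.002,4.737,1.594,-0.184,0.05],[0.0008,0.0204,0.002,4.737,1.594,-0.184,0.05],[0.0008,0.0204,0,4.737,1.594,-0.184,0.05],[0.0008,0.0204,0,4.737,1.594,-0.184,0.05],[0.0008,0.0204,0,4.737,1.594,-0.184,0.05],[0.0008,0.0204,0,4.737,1.594,-0.184,0.05],[0.0008,0.0204,0,4.737,1.594,-0.184,0.05],[0.0008,0.0204,0,4.737,1.594,-0.184,0.05],[0.0008,0.0204,0,4.737,1.594,-0.184,0.05],[0.0008,0.0204,0,4.737,1.594,-0.184,0.05],[0.0008,0.0204,0,4.737,1.594,-0.184,0.05],[0.0008,0.0204,0,4.737,1.594,-0.184,0.05],[0.0008,0.0204,0,4.737,1.594,-0.184,0.05],[0.0008,0.0204,0,4.737,1.594,-0.184,0.05],[0.0008,0.0204,0,4.737,1.594,-0.184,0.05],[0,0,0,0,0,0,0.05]]]'
python3 - <<'E'
from h import *
o=get_obs();print(o["q"].round(2),o["contact_force"],o["wrist_torque"],o["time"])
to([585.9,284.1,119.9],tool(16.3,45),1)
for n in("side","wrist","top"): cv2.imwrite(f"pics/{n}4.png",camera(n)["img"][:,:,::-1])
E
```

```text
time: 8.6
eef_pos: [584.7, 282.7, 185.1]
tool_rot: [0.915, 0.131, -0.056, -0.378]
contact_force: [-1.2, -0.5, -3.7]
opening: 60.0
[-0.16  0.59  0.03  1.63 -0.85  1.23  0.58] [-1.21511964 -0.45742351 -3.7049152 ] [-1.065485   -0.24814632  0.04038018] 8.6
tot shift [ 0.0012  0.0014 -0.0652] turn [ 0.12 -0.18 -0.13] | per row [ 0.00115  0.00144 -0.06516] [ 0.121 -0.183 -0.133]
```

View pics/side4.png

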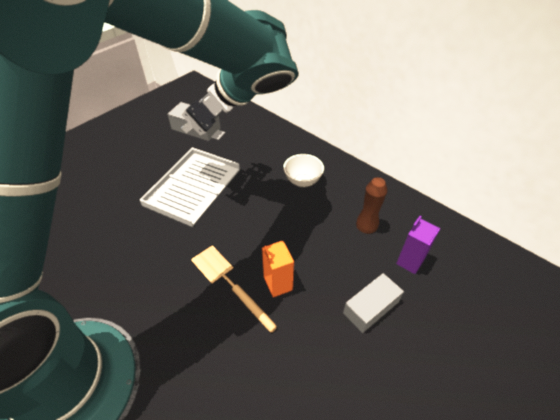

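View pics/wrist4.png

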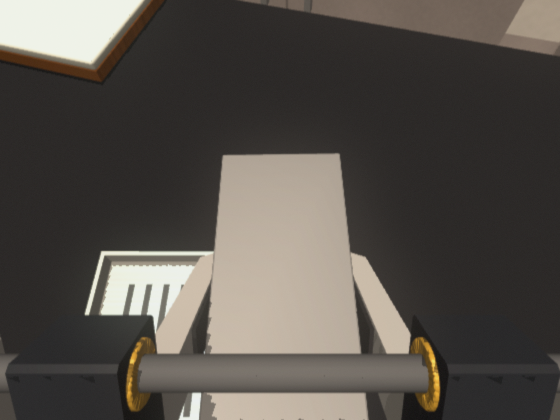

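View pics/top4.png

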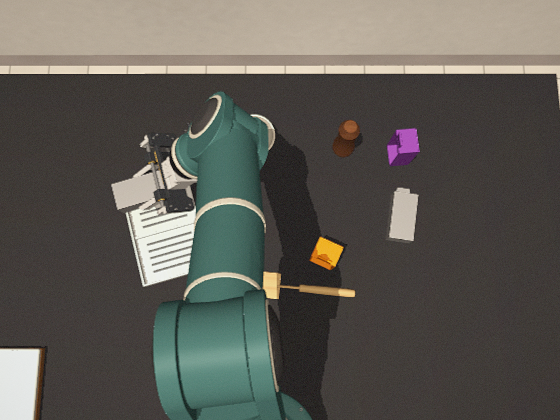

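The tin hasn't moved in the grip (wrist view edge at row 155, columns 222–340, same as before) and is bottom-up over the far lane. I'm descending.

```bash
python3 -m inch '[[[0.0012,0.0014,-0.01,0.12,-0.18,-0.13,0.05],[0,0,-0.015,0,0,0,0.05],[0,0,-0.015,0,0,0,0.05],[0,0,-0.015,0,0,0,0.05],[0,0,-0.015,0,0,0,0.05],[0,0,-0.015,0,0,0,0.05],[0,0,-0.015,0,0,0,0.05],[0,0,-0.015,0,0,0,0.05],[0,0,-0.015,0,0,0,0.05],[0,0,-0.01,0,0,0,0.05],[0,0,-0.006,0,0,0,0.05],[0,0,0,0,0,0,0.05]]]'
python3 - <<'E'
from h import *
o=get_obs();print(o["q"].round(2),o["contact_force"],o["wrist_torque"],o["time"])
to([585.9,284.1,19.9],tool(16.3,45),1)
for n in("side","wrist","top"): cv2.imwrite(f"pics/{n}5.png",camera(n)["img"][:,:,::-1])
s=cv2.imread("pics/side5.png")[120:260,120:340];t=cv2.imread("pics/top5.png")[110:290,90:270]
cv2.imwrite("pics/c5.png",np.hstack([cv2.resize(s,(400,255)),cv2.resize(t,(400,400))[:255]]))
E
```

```text
time: 10.25
eef_pos: [586.5, 284.6, 41.2]
tool_rot: [0.914, 0.132, -0.053, -0.379]
contact_force: [-0.3, 0.7, -3.3]
opening: 59.7
[-0.13  0.79 -0.    1.67 -0.92  1.06  0.78] [-0.29729862  0.67845263 -3.25234275] [-1.05167836 -0.26823478  0.00220474] 10.25
tot shift [-0.0006 -0.0005 -0.0213] turn [-0.07  0.2  -0.04] | per row [-0.00065 -0.0005  -0.02129] [-0.071  0.198 -0.037]
```

View pics/c5.png

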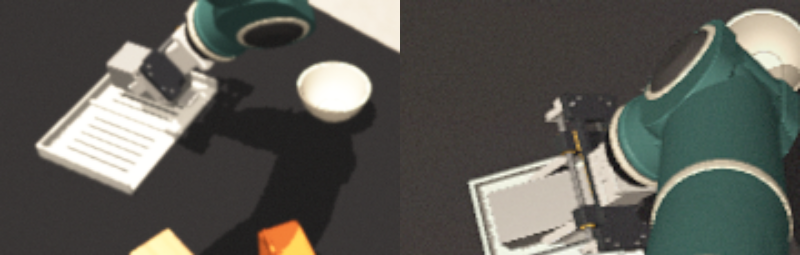

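View pics/wrist5.png

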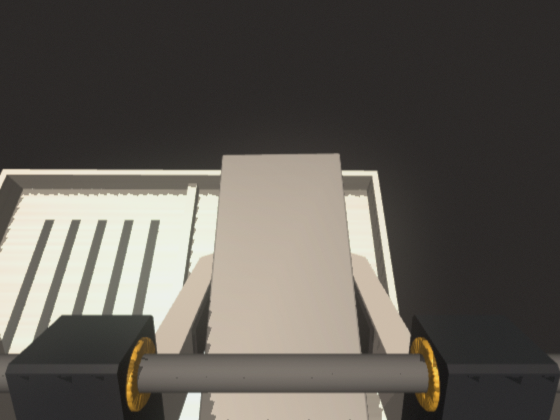

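Nicely centred in the lane. I'm descending slowly to contact.

```bash
python3 -m inch '[[[0,0,-0.005,0,0,0,0.05],[0,0,-0.004,0,0,0,0.05],[0,0,-0.003,0,0,0,0.05],[0,0,-0.002,0,0,0,0.05],[0,0,-0.001,0,0,0,0.05],[0,0,0,0,0,0,0.05]]]'; python3 -m inch '[[[0,0,-0.002,0,0,0,0.05],[0,0,0,0,0,0,0.05]]]'
```

```text
time: 11.15
eef_pos: [586.6, 284.6, 26.4]
tool_rot: [0.914, 0.132, -0.053, -0.379]
contact_force: [-0.7, -1.0, -3.1]
opening: 60.0
time: 11.4
eef_pos: [586.5, 284.6, 24.3]
tool_rot: [0.914, 0.132, -0.053, -0.379]
contact_force: [-0.4, 0.0, -1.9]
opening: 59.8
```

```bash
python3 -m inch '[[[0,0,-0.001,0,0,0,0.05],[0,0,0,0,0,0,0.05]]]';python3 -m inch '[[[0,0,-0.001,0,0,0,0.05],[0,0,0,0,0,0,0.05]]]'
```

```text
time: 11.65
eef_pos: [586.6, 284.6, 23.4]
tool_rot: [0.914, 0.132, -0.053, -0.379]
contact_force: [-0.1, 0.1, -1.8]
opening: 60.1
time: 11.9
eef_pos: [586.5, 284.6, 22.4]
tool_rot: [0.914, 0.132, -0.053, -0.379]
contact_force: [0.5, 0.3, -3.2]
opening: 60.0
```

```bash
python3 -m inch '[[[0,0,-0.001,0,0,0,0.05],[0,0,0,0,0,0,0.05]]]';python3 -m inch '[[[0,0,-0.001,0,0,0,0.05],[0,0,0,0,0,0,0.05]]]'
```

```text
time: 12.15
eef_pos: [586.6, 284.6, 21.3]
tool_rot: [0.914, 0.132, -0.053, -0.379]
contact_force: [0.3, 0.0, -2.7]
opening: 60.0
time: 12.4
eef_pos: [586.5, 284.6, 20.4]
tool_rot: [0.914, 0.132, -0.053, -0.379]
contact_force: [0.8, -0.3, -2.3]
opening: 59.8
```

```bash
python3 -m inch '[[[0,0,-0.001,0,0,0,0.05],[0,0,0,0,0,0,0.05]]]'
```

```text
time: 12.65
eef_pos: [586.6, 284.6, 19.4]
tool_rot: [0.914, 0.132, -0.053, -0.379]
contact_force: [1.0, -0.4, -1.5]
opening: 59.9
```

```bash
python3 -m inch '[[[0,0,-0.001,0,0,0,0.05],[0,0,0,0,0,0,0.05]]]'
python3 - <<'E'
from h import *
print(get_obs()["wrist_torque"])
for n in("side","wrist"): cv2.imwrite(f"pics/{n}6.png",camera(n)["img"][:,:,::-1])
s=cv2.imread("pics/side6.png")[130:240,130:280]
cv2.imwrite("pics/c6.png",cv2.resize(s,None,fx=5,fy=5,interpolation=cv2.INTER_CUBIC))
E
```

```text
time: 12.9
eef_pos: [586.7, 284.6, 19.1]
tool_rot: [0.914, 0.132, -0.053, -0.379]
contact_force: [-2.3, -3.4, 6.0]
opening: 60.1
[-0.41370393  0.74960938  0.62100727]
```

View pics/c6.png

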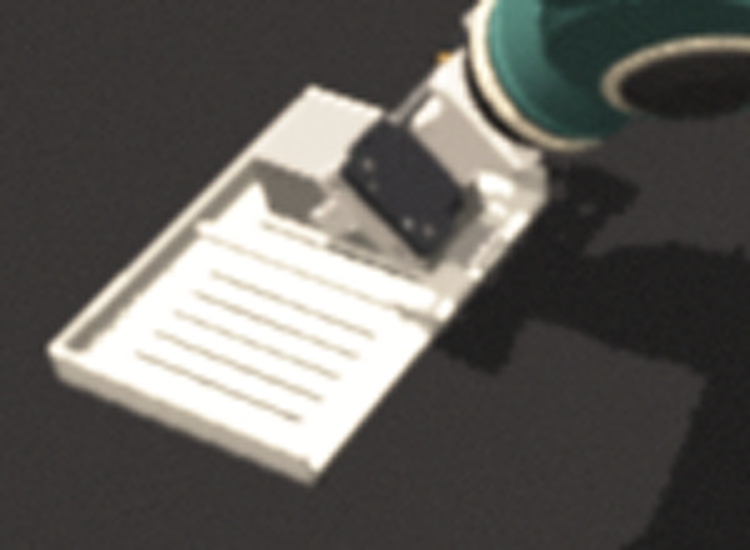

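Contact is at the expected height and the tin sits in the lane. I'm opening slowly, just wide enough to stay clear of the tray walls.

```bash
python3 -m inch '[[[0,0,0,0,0,0,0.059],[0,0,0,0,0,0,0.061],[0,0,0,0,0,0,0.064],[0,0,0,0,0,0,0.068],[0,0,0,0,0,0,0.074],[0,0,0,0,0,0,0.078],[0,0,0,0,0,0,0.078]]]'
python3 - <<'E'
from h import *
T=R.from_quat(get_obs()["tool_rot"]).as_matrix();print(-T[:,2].round(3))
cv2.imwrite(f"pics/wrist7.png",camera("wrist")["img"][:,:,::-1])
E
```

```text
time: 13.88
eef_pos: [586.6, 284.6, 18.4]
tool_rot: [0.914, 0.132, -0.053, -0.379]
contact_force: [-0.2, -0.1, 0.3]
opening: 77.7
[ 0.196 -0.679  0.707]
```

View pics/wrist7.png

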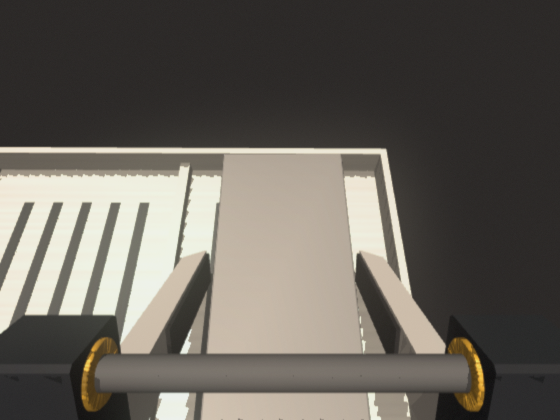

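```bash
python3 -m inch '[[[0.001,-0.0034,0.0036,0,0,0,0.078],[0.002,-0.0068,0.0071,0,0,0,0.078],[0.003,-0.0102,0.0106,0,0,0,0.078],[0.0039,-0.0136,0.0141,0,0,0,0.078],[0.0039,-0.0136,0.0141,0,0,0,0.078],[0.0039,-0.0136,0.0141,0,0,0,0.085],[0.0039,-0.0136,0.0141,0,0,0,0.09],[0.0039,-0.0136,0.0141,0,0,0,0.09],[0.0039,-0.0136,0.0141,0,0,0,0.09],[0,0,0.03,0,0,0,0.09],[0,0,0.03,0,0,0,0.09],[0,0,0,0,0,0,0.09]]]'
python3 - <<'E'
from h import *
T=tool(81.7,0); p=np.array([560.2,-351.8,210]); to(p,T,18)
print(get_obs()["q"].round(2))
for n in("side","top"): cv2.imwrite(f"pics/{n}8.png",camera(n)["img"][:,:,::-1])
s=cv2.imread("pics/side8.png")[130:240,130:280];t=cv2.imread("pics/top8.png")[165:295,110:240]
cv2.imwrite("pics/c8.png",np.hstack([cv2.resize(s,(400,293)),cv2.resize(t,(400,400))[:293]]))
E
```

```text
time: 15.42
eef_pos: [617.0, 182.6, 187.4]
tool_rot: [0.914, 0.133, -0.051, -0.379]
contact_force: [-0.9, 0.1, -0.3]
opening: 89.7
tot shift [-0.0568 -0.5344  0.0226] turn [-31.39 -35.46  61.63] | per row [-0.00316 -0.02969  0.00125] [-1.744 -1.97   3.424]
[-0.03  0.64  0.08  1.55 -0.81  1.35  0.67]
```

View pics/c8.png

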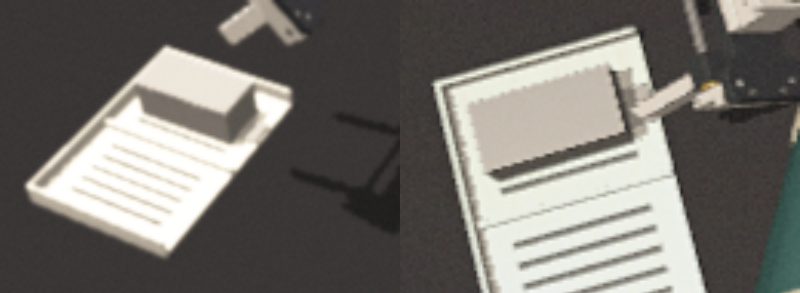

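View pics/side8.png

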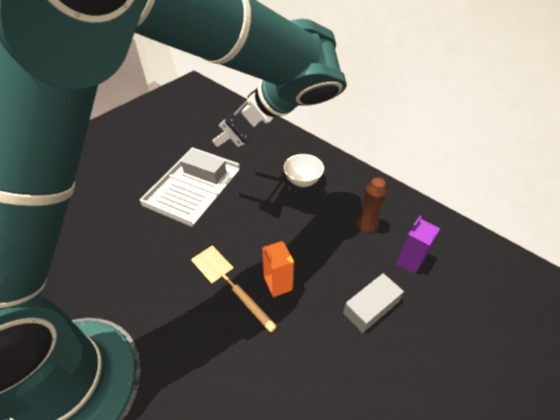

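tin_a lies flat in the far lane with its lug to the open end. Now to tin_b.

```bash
python3 -m inch '[[[0,0,0.02,-3.14,-3.55,6.16,0.09],[-0.003,-0.02,0.02,-3.14,-3.55,6.16,0.09],[-0.003,-0.03,0,-3.14,-3.55,6.16,0.09],[-0.003,-0.03,0,-3.14,-3.55,6.16,0.09],[-0.003,-0.03,0,-3.14,-3.55,6.16,0.09],[-0.003,-0.03,0,-3.14,-3.55,6.16,0.09],[-0.003,-0.03,0,-3.14,-3.55,6.16,0.09],[-0.003,-0.03,0,-3.14,-3.55,6.16,0.09],[-0.003,-0.03,0,-3.14,-3.55,6.16,0.09],[-0.003,-0.03,0,-3.14,-3.55,6.16,0.09],[-0.003,-0.03,0,0,0,0,0.09],[-0.003,-0.03,0,0,0,0,0.09],[-0.003,-0.03,0,0,0,0,0.09],[-0.003,-0.03,0,0,0,0,0.09],[-0.003,-0.03,0,0,0,0,0.09],[-0.003,-0.03,0,0,0,0,0.09],[-0.004,-0.03,0,0,0,0,0.09],[-0.004,-0.03,0,0,0,0,0.09],[-0.004,-0.03,0,0,0,0,0.09],[0,0,0,0,0,0,0.09]]]'
python3 - <<'E'
from h import *
T=tool(81.7,0); p=np.array([560.2,-351.8,120]); to(p,T,1)
print(get_obs()["q"].round(2))
cv2.imwrite("pics/wrist9.png",camera("wrist")["img"][:,:,::-1])
E
```

```text
time: 18.02
eef_pos: [557.6, -349.6, 223.3]
tool_rot: [0.759, 0.652, -0.002, -0.0]
contact_force: [0.1, -0.3, 0.6]
opening: 90.0
tot shift [ 0.0026 -0.0022 -0.1033] turn [ 0.13 -0.15  0.37] | per row [ 0.00258 -0.00225 -0.1033 ] [ 0.126 -0.15   0.367]
[ 0.35  0.47  0.22  1.51 -0.11  1.18  2.01]
```

View pics/wrist9.png

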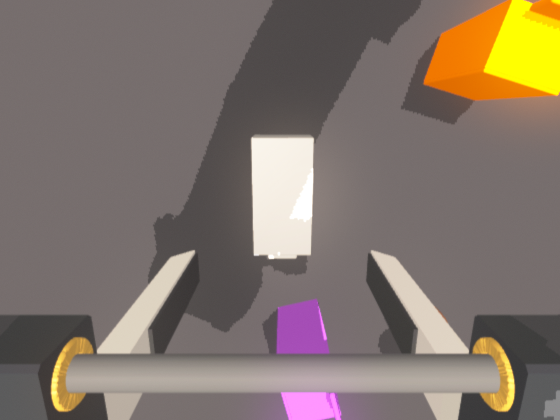

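```bash
python3 - <<'E'
from h import *
c=camera("wrist")
P=ray(c,[(252,136),(313,136),(311,255),(253,255)],50);print(P.round(1),P.mean(0))
E
python3 -m inch '[[[0.001,-0.001,-0.02,0.06,-0.07,0.18,0.09],[0.0016,-0.0012,-0.025,0.06,-0.07,0.18,0.09],[0,0,-0.025,0,0,0,0.09],[0,0,-0.025,0,0,0,0.09],[0,0,-0.02,0,0,0,0.09],[0,0,-0.02,0,0,0,0.09],[0,0,-0.015,0,0,0,0.09],[0,0,0,0,0,0,0.09]]]'
python3 - <<'E'
from h import *
cv2.imwrite("pics/wrist10.png",camera("wrist")["img"][:,:,::-1])
to([560.2,-351.8,12],tool(81.7,0),1)
E
```

```text
[[ 499.2 -369.2   50. ]
 [ 507.9 -311.9   50. ]
 [ 628.1 -329.4   50. ]
 [ 619.1 -389.2   50. ]] [ 563.61974124 -349.91530451   50.        ]
time: 19.12
eef_pos: [561.1, -349.3, 73.2]
tool_rot: [0.755, 0.655, 0.0, -0.0]
contact_force: [0.2, -0.5, 0.3]
opening: 90.1
tot shift [-0.0014 -0.0022 -0.0622] turn [-0.01  0.09 -0.17] | per row [-0.00138 -0.0022  -0.06221] [-0.012  0.09  -0.169]
```

View pics/wrist10.png

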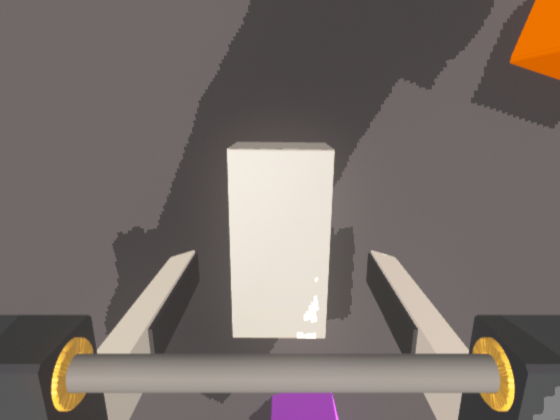

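The tin is centred between the fingers at columns 230–331. I'm lowering and gripping.

```bash
python3 -m inch '[[[0,-0.0015,-0.012,0,0,0,0.09],[0,0,-0.015,0,0,0,0.09],[0,0,-0.015,0,0,0,0.09],[0,0,-0.012,0,0,0,0.09],[0,0,-0.006,0,0,0,0.09],[0,0,0,0,0,0,0.09],[0,0,0,0,0,0,0.07],[0,0,0,0,0,0,0.062],[0,0,0,0,0,0,0.055],[0,0,0,0,0,0,0.05],[0,0,0,0,0,0,0.05],[0,0,0,0,0,0,0.05],[0,0,0,0,0,0,0.05]]]'; python3 -m inch '[[[0,0,0.005,0,0,0,0.05],[0,0,0.01,0,0,0,0.05],[0,0,0.02,0,0,0,0.05],[0,0,0.03,0,0,0,0.05],[0,0,0.03,0,0,0,0.05],[0,0,0.03,0,0,0,0.05],[0,0,0.03,0,0,0,0.05],[0,0,0.03,0,0,0,0.05],[0,0,0.03,0,0,0,0.05],[0,0,0.02,0,0,0,0.05],[0,0,0.01,0,0,0,0.05],[0,0,0,0,0,0,0.05]]]'
python3 - <<'E'
from h import *
cv2.imwrite("pics/side11.png",camera("side")["img"][:,:,::-1])
to([467.6,236.2,230],tool(16.3,0),1); print(get_obs()["q"].round(2))
E
```

```text
time: 20.8
eef_pos: [561.7, -351.1, 14.5]
tool_rot: [0.755, 0.655, 0.001, 0.001]
contact_force: [-0.7, 1.8, 4.9]
opening: 59.8
time: 22.3
eef_pos: [561.6, -351.1, 260.1]
tool_rot: [0.755, 0.655, 0.001, 0.001]
contact_force: [0.6, -0.2, -2.4]
opening: 59.9
tot shift [-0.0938  0.5871 -0.0292] turn [ 4.000e-02  9.000e-02 -6.557e+01] | per row [-0.09382  0.58714 -0.02917] [ 4.4000e-02  9.3000e-02 -6.5574e+01]
[ 0.35  0.45  0.23  1.46 -0.1   1.25  2.02]
```

View pics/side11.png

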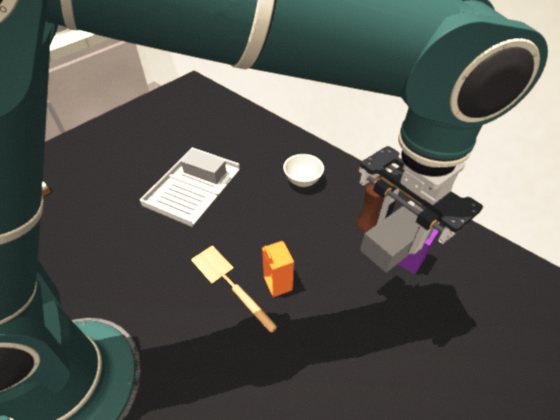

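```bash
python3 -m inch '[[[-0.0052,0.0326,0,0,0,-3.64,0.05],[-0.0052,0.0326,0,0,0,-3.64,0.05],[-0.0052,0.0326,0,0,0,-3.64,0.05],[-0.0052,0.0326,0,0,0,-3.64,0.05],[-0.0052,0.0326,0,0,0,-3.64,0.05],[-0.0052,0.0326,0,0,0,-3.64,0.05],[-0.0052,0.0326,0,0,0,-3.64,0.05],[-0.0052,0.0326,0,0,0,-3.64,0.05],[-0.0052,0.0326,0,0,0,-3.64,0.05],[-0.0052,0.0326,0,0,0,-3.64,0.05],[-0.0052,0.0326,0,0,0,-3.64,0.05],[-0.0052,0.0326,0,0,0,-3.64,0.05],[-0.0052,0.0326,0,0,0,-3.64,0.05],[-0.0052,0.0326,0,0,0,-3.64,0.05],[-0.0052,0.0326,0,0,0,-3.64,0.05],[-0.0052,0.0326,0,0,0,-3.64,0.05],[-0.0052,0.0326,0,0,0,-3.64,0.05],[-0.0052,0.0326,0,0,0,-3.64,0.05],[0,0,0,0,0,0,0.05]]]'
python3 - <<'E'
from h import *
cv2.imwrite("pics/side12.png",camera("side")["img"][:,:,::-1])
cv2.imwrite("pics/wrist12.png",camera("wrist")["img"][:,:,::-1])
to([467.6,236.2,19],tool(16.3,0),1); print(get_obs()["q"].round(2))
E
```

```text
time: 24.72
eef_pos: [466.8, 237.8, 258.3]
tool_rot: [0.99, 0.144, -0.001, 0.001]
contact_force: [0.7, -0.6, -3.1]
opening: 59.8
tot shift [-1.000e-04  9.000e-04 -2.396e-01] turn [ 0.14 -0.01 -0.1 ] | per row [-1.5000e-04  9.2000e-04 -2.3964e-01] [ 0.142 -0.007 -0.101]
[-0.53  0.19  0.    1.8   0.    1.16 -0.24]
```

View pics/side12.png

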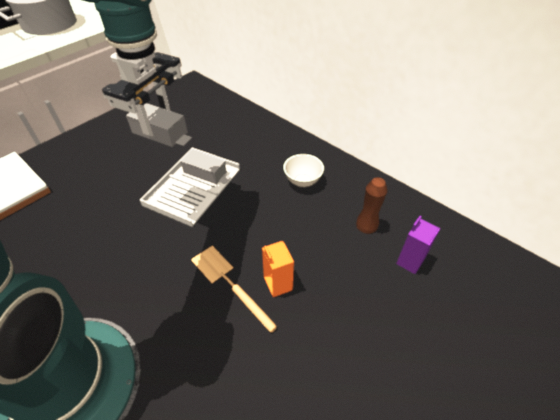

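View pics/wrist12.png

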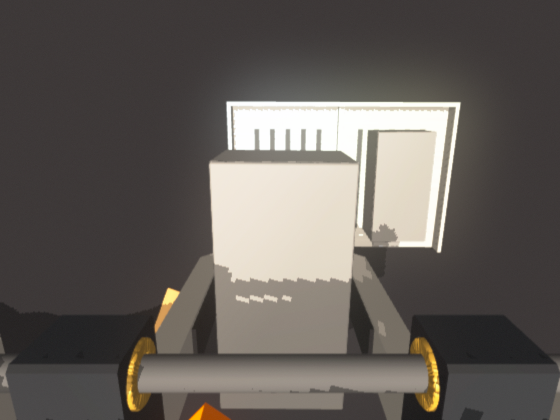

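The lug points to the open end and tin_b is above the near lane, parallel to it. I'm descending.

```bash
python3 -m inch '[[[0,0,-0.015,0.14,0,-0.1,0.05],[0,0,-0.025,0,0,0,0.05],[0,0,-0.025,0,0,0,0.05],[0,0,-0.025,0,0,0,0.05],[0,0,-0.025,0,0,0,0.05],[0,0,-0.025,0,0,0,0.05],[0,0,-0.025,0,0,0,0.05],[0,0,-0.015,0,0,0,0.05],[0,0,-0.012,0,0,0,0.05],[0,0,-0.01,0,0,0,0.05],[0,0,0,0,0,0,0.05]]]'
python3 - <<'E'
from h import *
for n in("side","wrist"): cv2.imwrite(f"pics/{n}13.png",camera(n)["img"][:,:,::-1])
s=cv2.imread("pics/side13.png")[110:240,110:280]
cv2.imwrite("pics/c13.png",np.hstack([cv2.resize(s,(400,306)),cv2.resize(cv2.imread("pics/wrist13.png"),(400,300))[:306]]) if 0 else cv2.resize(s,None,fx=4,fy=4))
to([467.6,236.2,20.5],tool(16.3,0),1)
E
```

```text
time: 26.2
eef_pos: [467.8, 235.6, 56.9]
tool_rot: [0.99, 0.141, 0.0, -0.0]
contact_force: [0.3, 0.6, -3.8]
opening: 59.7
tot shift [-0.0007  0.0003 -0.0372] turn [-0.06  0.08  0.05] | per row [-0.00065  0.00033 -0.03722] [-0.064  0.078  0.049]
```

View pics/c13.png

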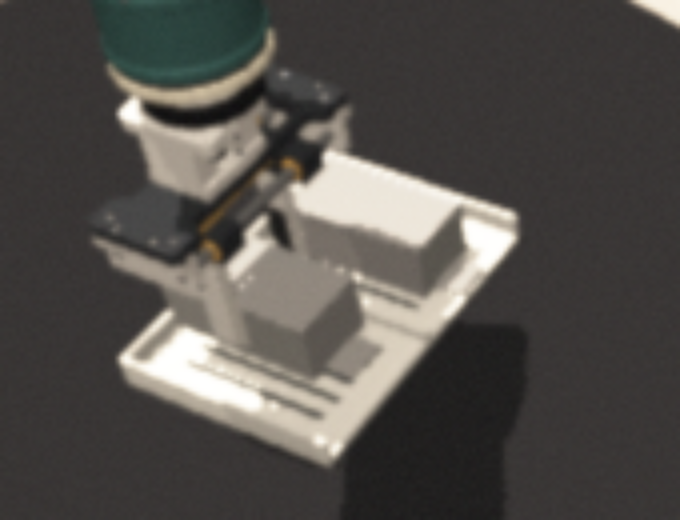

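View pics/wrist13.png

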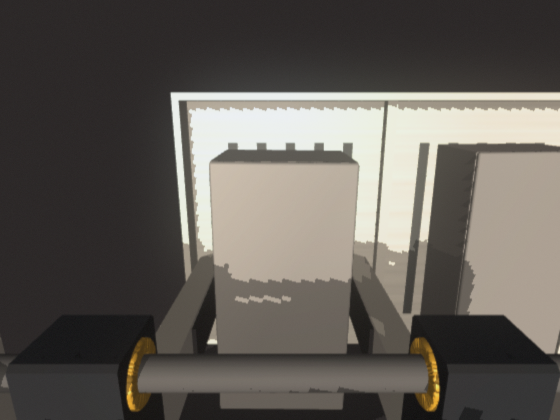

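The tin is centred in the near lane (left wall at col 190, rib at col 380, tin at cols 215–355), with clearance to tin_a. Now the final slow descent.

```bash
python3 -m inch '[[[0,0,-0.01,0,0,0,0.05],[0,0,-0.008,0,0,0,0.05],[0,0,-0.006,0,0,0,0.05],[0,0,-0.004,0,0,0,0.05],[0,0,-0.003,0,0,0,0.05],[0,0,-0.002,0,0,0,0.05],[0,0,0,0,0,0,0.05]]]';python3 -m inch '[[[0,0,-0.0015,0,0,0,0.05],[0,0,0,0,0,0,0.05]]]';python3 -m inch '[[[0,0,-0.001,0,0,0,0.05],[0,0,0,0,0,0,0.05]]]'
```

```text
time: 27.18
eef_pos: [468.0, 235.7, 24.3]
tool_rot: [0.99, 0.141, 0.0, -0.0]
contact_force: [0.6, -1.2, -2.0]
opening: 59.7
time: 27.42
eef_pos: [468.0, 235.7, 22.8]
tool_rot: [0.99, 0.141, 0.0, -0.0]
contact_force: [0.5, 0.5, -2.8]
opening: 59.9
time: 27.68
eef_pos: [468.0, 235.7, 21.8]
tool_rot: [0.99, 0.141, 0.0, -0.0]
contact_force: [0.1, -0.4, -2.7]
opening: 60.2
```

```bash
python3 -m inch '[[[0,0,-0.001,0,0,0,0.05],[0,0,0,0,0,0,0.05]]]';python3 -m inch '[[[0,0,-0.001,0,0,0,0.05],[0,0,0,0,0,0,0.05]]]'
```

```text
time: 27.92
eef_pos: [468.0, 235.7, 20.8]
tool_rot: [0.99, 0.141, 0.0, -0.0]
contact_force: [-0.3, -0.7, -3.3]
opening: 59.6
time: 28.18
eef_pos: [468.0, 235.8, 20.5]
tool_rot: [0.99, 0.141, 0.0, -0.0]
contact_force: [-4.6, -2.4, 14.2]
opening: 59.9
```

In contact with the floor. I'm releasing and rising.

```bash
python3 -m inch '[[[0,0,0,0,0,0,0.059],[0,0,0,0,0,0,0.061],[0,0,0,0,0,0,0.064],[0,0,0,0,0,0,0.068],[0,0,0,0,0,0,0.074],[0,0,0,0,0,0,0.077],[0,0,0,0,0,0,0.077]]]';python3 -m inch '[[[0,0,0.004,0,0,0,0.077],[0,0,0.008,0,0,0,0.077],[0,0,0.015,0,0,0,0.077],[0,0,0.02,0,0,0,0.077],[0,0,0.03,0,0,0,0.077],[0,0,0.03,0,0,0,0.077],[0,0,0.03,0,0,0,0.077],[0,0,0.03,0,0,0,0.077],[-0.01,0.04,0.02,0,0,0,0.077],[-0.02,0.05,0.02,0,0,0,0.077],[-0.02,0.05,0.02,0,0,0,0.077],[-0.02,0.05,0.02,0,0,0,0.077],[-0.02,0.05,0,0,0,0,0.077],[-0.02,0.05,0,0,0,0,0.077],[-0.02,0.05,0,0,0,0,0.077],[0,0,0,0,0,0,0.077]]]'
python3 - <<'E'
from h import *
for n in("side","top"): cv2.imwrite(f"pics/{n}14.png",camera(n)["img"][:,:,::-1])
s=cv2.imread("pics/side14.png")[135:235,130:250];t=cv2.imread("pics/top14.png")[165:295,110:220]
cv2.imwrite("pics/c14.png",cv2.resize(t,None,fx=4.6,fy=4.6,interpolation=cv2.INTER_CUBIC))
cv2.imwrite("pics/c15.png",cv2.resize(s,None,fx=5,fy=5,interpolation=cv2.INTER_CUBIC))
E
```

```text
time: 29.05
eef_pos: [468.0, 235.7, 19.8]
tool_rot: [0.99, 0.141, 0.0, -0.0]
contact_force: [0.9, -0.4, 0.2]
opening: 76.8
time: 31.05
eef_pos: [334.6, 578.7, 267.1]
tool_rot: [0.99, 0.144, -0.0, -0.001]
contact_force: [1.1, -0.8, -0.0]
opening: 77.1
```

View pics/c14.png

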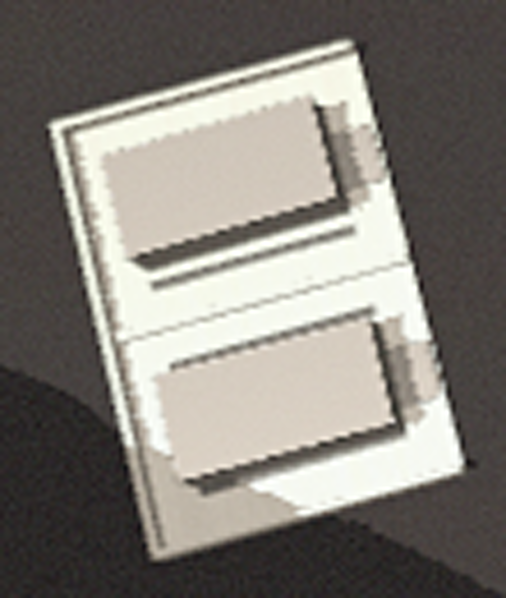

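View pics/c15.png

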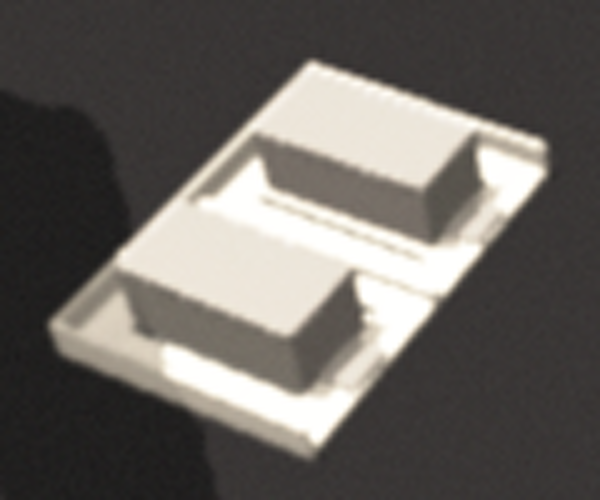

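View pics/top14.png

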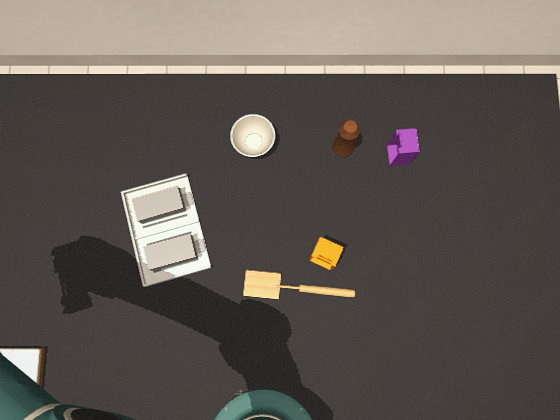

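Both tins lie flat with their lugs to the open end, and the other objects are in the same pixels as at the start. I'm checking the tins numerically in the tray frame, tops at z = 56.

Run:
```python
from h import *
t=camera("top");s=camera("side")
a=np.radians(-73.7);X=np.array([np.cos(a),np.sin(a)]);Y=np.array([-X[1],X[0]])
def rep(n,c,p,f,off):
    P=ray(c,crop(p,f,off),56)[:,:2];d=P-[528,254];m=d.mean(0)
    e=P[1]-P[0];print(n,"tray xy",(m@X).round(1),(m@Y).round(1),"size",np.hypot(*e).round(),"ang",(np.degrees(np.arctan2(e[1],e[0]))+73.7).round(1))
rep("a top",t,[(102,155),(312,97),(340,205),(133,257)],4.6,(110,165))
rep("b top",t,[(157,372),(370,318),(400,425),(185,480)],4.6,(110,165))
rep("a side",s,[(312,62),(480,132),(427,190),(258,135)],5,(130,135))
rep("b side",s,[(190,207),(357,272),(295,337),(120,272)],5,(130,135))
```

```text
a top tray xy 1.8 60.8 size 119.0 ang -0.2
b top tray xy 2.8 -65.7 size 118.0 ang -1.7
a side tray xy 4.6 65.9 size 127.0 ang -4.2
b side tray xy 7.4 -64.8 size 115.0 ang -0.4
```

Well within tolerance. I'm handing in the job.

```bash
python3 -c "
from station import *
print(close_job())"
```

```text
the job is handed in; nothing more can be done
None
```

Both tins are in the draining tray and the job was handed in at about 31 s of the 64 s allowed. It returned no verdict.

- **tin_a:** I gripped the standing grey tin by its side walls with the tool tilted 45°. I swung it 90° in the air and set it mouth down in the far lane.
- **tin_b:** I gripped the lying tin from above and set it mouth down in the near lane.
- **Set-down:** each tin touched the floor at the expected height with low contact force (about 6 N and 14 N). Neither was dropped or toppled.

| Last check, tray frame | Along lane (mm) | Across (mm) | Target across (mm) | Angle (°) |
|---|---|---|---|---|
| tin_a, top camera | 1.8 | 60.8 | 63 | −0.2 |
| tin_a, side camera | 4.6 | 65.9 | 63 | −4.2 |
| tin_b, top camera | 2.8 | −65.7 | −63 | −1.7 |
| tin_b, side camera | 7.4 | −64.8 | −63 | −0.4 |

The two cameras disagree by up to about 5 mm and 4°, which I put down to picking corners by eye. Either reading is well inside the limits of 32 mm and 14° (0.25 rad).

The pictures show both tins flat with their lugs towards the open end. The mill, bowl, spatula and coloured look-alikes sit where they were at the start. I judged flatness from the pictures and the contact height, not by measuring tilt directly.

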